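# Pack the tin in the transport box and latch it

## Task

Stand the food tin upright inside the open grey transport box, swing the lid down shut, then hook the cross rung of the latch's wire bail into the keeper on the lid's front edge, and once it sits there press the latch lever down, past centre, until it reaches its stop. Leave the two ramekins and the spice jar standing where they are.

Things in the scene. Friction and masses are not known exactly. Their poses are not given: they have to be found in the camera images.
- tomato_tin: Round food tin with a green and white label, 58 mm diameter, 72 mm tall, 0.18 kg, standing loose to the left of the box. Origin at the centre of its underside, z up.
- carrier: Grey open plastic transport box, fixed to the worktop: 110 mm deep (its x), 220 wide (y), rim 110 high, walls and floor 6 thick. Origin: centre of its underside; -x points out of its front (the latch side, towards the robot), z up. Wire handles stand 17 mm out of its two ends at 70 mm height. The toggle latch sits at the middle of the front.
- lid (a joint): Lid hinge at the box's rear top edge. 0 = shut on the rim; grows as it swings up and back (1.57 upright, at most 2.05). Starts open, leaning back. The lid is a plate 14 mm thick, 110 x 220 mm, its top 124 mm high when shut. It stays where it is left; 1.5 to 2.5 N at its free edge moves it.
- lid_hinge (a point): Point on the lid hinge axis at the middle of the box's width: 55 mm behind the box centre, 110 mm high. Axes of the lid: x from the free edge towards the hinge, z out of its outer (top) face.
- lid_edge (a point): Middle of the lid's free (front) edge, half way through its thickness, 110 mm from the hinge axis. Axes of the lid.
- keeper (a point): Seat of the rung's centre line in the keeper, a 20 mm wide steel shelf 19 mm out of the middle of the lid's free edge, with an upturned lip 4 mm thick at its outer end: a groove 15 mm wide, 8 deep. The seat is 6.5 mm out from the edge, 3.5 mm above the groove's floor; lid shut: 115.5 mm high, the lip's top 4.5 mm and the lid's top 8.5 mm higher. Axes of the lid (x back, z up when shut).
- lever (a joint): Latch lever, a steel paddle 24 mm wide, 5 thick, on the box front. 0 = closed, at its stop: slanting down and out, 0.6 rad off the front; grows as it swings out (0.97 = level) and up, at most 2.3. Starts raised; stays where left (1.5 N at its tip). With the rung home it stands near 1.05; from there a spring resists (4 N at the tip near 0.6) until centre at 0.3; then it is drawn to 0 and stays.
- lever_pivot (a point): Lever hinge axis, at the box's middle, 10 mm in front of the front face, 73.5 mm high; the axis runs along the box's y.
- lever_tip (a point): Centre of the round bead (9 mm thick) at the lever's free end, 51 mm from the pivot. The face to press is the paddle's outer (upper) one, 2.5 mm from its mid-plane, which runs from the pivot through this point.
- bail (a joint): Hinge of the wire bail on the lever: a pin 16 mm from the lever pivot, below it and 0.3 rad towards the box when the lever is closed, turning round the pivot with the lever. Bail's angle above level, pointing out = lever - bail + 1.57 (lever closed, bail 0: straight up); the bail value is at most 3.1, where it starts. Swings freely by its weight.
- rung (a point): Middle of the bail's cross rung, which hooks into the keeper: a steel bar 7 mm thick, along the box's y, 55 mm from the bail's pin. The bail is a ladder-like wire loop: two side wires 4.4 mm thick, 36 mm apart, the rung, and a grip bar at its end. It can stretch up to 6 mm against 6 N/mm.
- grip_bar (a point): Middle of the bail's grip bar, 28 mm beyond the rung (83 mm from the pin), parallel to it: 9 mm thick with two round end buttons 13 mm across, 48 mm over the buttons. Pinch it end to end, fingers closing along the box's y; it can turn between the fingers.
- ramekin_a: White ribbed dish with dark contents, 68 mm diameter, 38 mm high, loose. Origin at the centre of its underside. A bystander.
- ramekin_b: Cream ribbed dish, 68 mm diameter, 38 mm high, loose. Origin at the centre of its underside. A bystander.
- spice_b: Spice jar with dark cap, 44 mm diameter, 105 mm tall, loose. Origin at the centre of its underside. A bystander.

How it is judged:
By the outcome, as a careful person would: the job done as asked, in the order asked, and still so for the second after the job is handed in, with the robot touching nothing.
It also fails if it takes over 72 s, if anything falls off the work surface, if the arm or the gripper's body presses on something with over 40 N, if the wrist force passes 120 N, or if a joint passes its speed limit or range.

## Robot

A 6-joint arm with a two-finger parallel gripper is mounted at the origin on a cart in front of the work surface, level with it; the furniture and walls round the work are solid. World frame = base frame: x ahead of the robot, y to its left, z up, the work surface at z = 0. Lengths are in m, angles in rad, forces in N, time in s.
With the tool pointing down it reaches from about 0.325 to 0.775 m from the base axis. Payload 5.5 kg.
Tool frame: the origin (TCP) lies between the finger pads; the fingertips stand 8 mm ahead of it and the grasp point (between the pads) lies 11 mm behind it; z points along the fingers, y is the line along which they close (so a half turn about z gives the same grasp; the last joint's range is limited). The gripper opens to 85 mm and grips with 20 to 120 N. Pads are 22 mm wide; open, the fingers measure 114 mm over their backs; the gripper's body (76 mm by 85 mm) begins 54 mm behind the grasp point. The pads swing forward as they close: fully open they stand 13 mm farther back than shut.
Start: joints at [1.174, 0.091, 1.231, -0, 1.82, -0.057], TCP at [0.2, 0.566, 0.239] pointing down, gripper open.
Joint ranges: [-2.87, 2.87], [-0.86, 2.18], [0.17, 2.46], [-1.51, 4.65], [0.06, 2.69], [-2.65, 2.65]. Speed limits (rad/s): [2.57, 2.57, 3.01, 3.14, 3.14, 3.14].

## Interface

Orientations are given as a rotation vector (axis times angle).
In Python, from rig import status, camera, calibration, env gives the robot as it stands.
- The arm moves only by the tool send_rows, never from a script. Its arguments are lists of equal length, an entry for each row: "xyz": the shift along the tool's x, y, z each as a share of 0.1 m, from -1 to 1, a list of three; "twist": the turn, a rotation vector about the tool's x, y, z each as a share of 360 degrees, from -1 to 1, a list of three. In form: {"xyz": [[dx, dy, dz], ...], "twist": [[wx, wy, wz], ...]}. A call has 1 to 10 rows; each row is the pose to reach, as a shift and turn from the pose commanded when the call began, along the tool's axes at that moment, turning the shorter way round; what a row does not reach only later rows make up. A row lasts 1/10 s, in which the tool goes at most 50 mm and 8.59 degrees, less where a joint would pass 70% of its speed; a pose out of reach is approached as far as the arm can. A call with a number of a shift or a turn outside -1 to 1 is refused whole. A call with a gripper value outside its range is refused whole. "hand" is the closure, from -1 (fully open) to 1 (shut), set as the call begins (left out, the last holds). The fingers move at their own pace and stop on an object; "force" is the grip in N (left out, the last holds). Time passes only in rows, so rows that repeat a pose let the fingers close. It gives the time, the measured TCP pose, the force, the opening and the grip force at its end, in the units of the state.
- status.sense(): the state, without advancing time (a new reading comes with each control period).
- camera(name): name is "side" or "top" or "wrist"; returns (picture, depth): 384x512x3 uint8, red, green, blue; 384x512 float32, m along the optical axis (not along the pixel's ray), 0 where there is no reading.
- calibration(name): a dict with "camera_matrix" (3x3 intrinsics, pixels), "rvec" (rotation vector, rad) and "tvec" (3), from world to camera coordinates, as OpenCV has them. Camera axes: x right, y down, z forward; pixel columns grow to the right and rows downward; lengths in m; the calibration is good to about 2 mm. A picture is of the moment at which its call begins: read the wrist's pose just before it. calibration takes no time and is no camera call; for the wrist camera it gives the pose at the moment of the call.
- env.close_job(): hands the job in; it is judged then, once.
The state is a dict: "clock": time; "q": joint angles; "qd": joint speeds; "joint_torque": joint torques, N m; "tool_pos": TCP position; "orientation": TCP orientation; "contact_force": force on the tool from outside, world axes, zero at the start; "ft_torque": the same for the moment, N m; "width": finger opening in m; "grasp_force": force on a finger pad.
Only numpy, scipy, OpenCV 4.12 (cv2) and the standard library are available. Lean on these libraries where they do the work, as an engineer would, in place of code of your own. Each camera call takes 0.05 s, during which the arm holds its last target. There are 200 camera calls.

## Working session

There is one attempt and no reset: what is moved stays moved. The work goes in short steps, Python scripts to look and compute and a tool call to move; the robot and the scene stay as the last step left them, time stands still between calls to the robot, and variables do not carry over. Pictures are saved under pics/ and viewed, at most 10 in all, crops included, and the job is handed in when it is done.

Besides the shell and the picture viewer there is one more tool, called after "Request:" as name(argument=value, ...) on one line, values as JSON. send_rows: Moves the arm, as the interface text tells. Its arguments: {"type":"object","properties":{"xyz":{"type":"array","items":{"type":"array","items":{"type":"number","minimum":-1,"maximum":1}}},"twist":{"type":"array","items":{"type":"array","items":{"type":"number","minimum":-1,"maximum":1}}},"hand":{"type":"number"},"force":{"type":"number"}},"required":["xyz","twist"]}

```bash
mkdir -p pics; ls; cat > h.py <<'E'
import numpy as np,cv2
from rig import status,camera,calibration,env
def cal(n):
    c=calibration(n);K=np.array(c["camera_matrix"],float);R=cv2.Rodrigues(np.array(c["rvec"],float))[0];t=np.array(c["tvec"],float).ravel();return K,R,t
def cloud(n,d,c=None):
    K,R,t=c or cal(n);v,u=np.mgrid[:d.shape[0],:d.shape[1]]
    p=np.stack([(u-K[0,2])/K[0,0]*d,(v-K[1,2])/K[1,1]*d,d],-1)
    return (p-t)@R
def proj(n,P):
    K,R,t=cal(n);p=(np.atleast_2d(P)@R.T+t)@K.T;return p[:,:2]/p[:,2:]
def tool():
    s=status.sense();return np.array(s["tool_pos"]),cv2.Rodrigues(np.array(s["orientation"],float))[0],s
E
python3 - <<'E'
from h import *
for n in("side","top"):
    p,d=camera(n);cv2.imwrite(f"pics/{n}0.png",p[:,:,::-1]);np.savez(f"{n}0.npz",p=p,d=d)
    K,R,t=cal(n);print(n,K[0,0],-R.T@t,R[2])
p,R,s=tool();print(p,R.round(3),s["clock"],s["width"],s["contact_force"])
E
```

```text
pics
side 403.49021147936696 [ 0.86664376 -0.26942216  1.17711331] [-0.30167987  0.35994117 -0.88285424]
top 366.8367871698565 [0.35777065 0.17335918 1.11812274] [ 0.1494046  -0.02022819 -0.98856921]
[0.1998865  0.56544898 0.23824005] [[-0.943  0.333 -0.001]
 [ 0.333  0.943 -0.002]
 [ 0.    -0.002 -1.   ]] 0.1 0.0856060585712101 [-0.26849082  0.13031028  0.1009103 ]
```

View pics/side0.png

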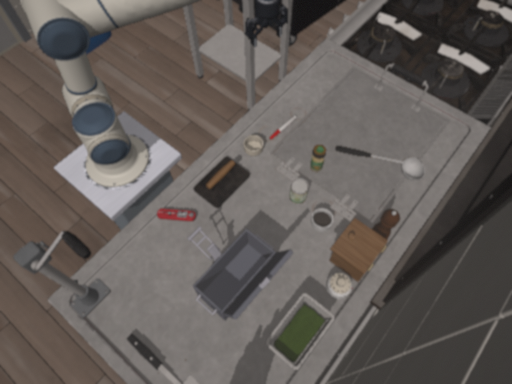

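View pics/top0.png

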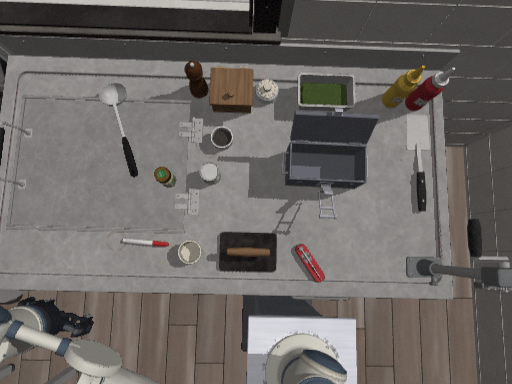

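The side view shows the tin at about (299,190), the box at (240,272), the bail standing out at (205,243), the spice jar at (318,157), and the ramekins at (322,218) and (254,144). In the top view the tin is at (209,172), the box at (327,163) with its lid leaning back at (333,127), and the bail at (328,203).

```bash
python3 - <<'E'
from h import *
for n in("top","side"):
    z=np.load(f"{n}0.npz");P=cloud(n,z["d"]);p=z["p"]
    # worktop height check
    uv=proj(n,[[0.5,0.1,0]]).round().astype(int)[0];print(n,"table z",P[uv[1],uv[0]])
    if n=="top":
        tin=P[160:186,195:224].reshape(-1,3);t=tin[(tin[:,2]>.055)&(tin[:,2]<.09)]
        print("tin",len(t),np.median(t[:,2]),(t.max(0)+t.min(0))/2,np.ptp(t,axis=0),t.mean(0))
        b=P[100:195,280:385].reshape(-1,3)
    else:
        tin=P[170:206,285:315].reshape(-1,3);t=tin[(tin[:,2]>.066)&(tin[:,2]<.08)]
        print("tin",len(t),(t.max(0)+t.min(0))/2,np.ptp(t,axis=0),t.mean(0))
        b=P[220:325,185:295].reshape(-1,3)
    r=b[(b[:,2]>.104)&(b[:,2]<.116)]
    print("rim",len(r),r.min(0),r.max(0))
    q=cv2.minAreaRect(r[:,:2].astype(np.float32)*1000);print(q)
    f=b[(b[:,2]>.002)&(b[:,2]<.01)]
    hi=b[b[:,2]>.12];print("lid",len(hi),hi.min(0),hi.max(0),hi[hi[:,2].argsort()[-40:]].mean(0))
    img=np.zeros(p.shape,np.uint8)
    # height colour map
    Z=(np.clip(P[:,:,2],0,.25)/.25*255).astype(np.uint8);c=cv2.applyColorMap(Z,cv2.COLORMAP_JET)
    x0,y0=(265,90) if n=="top" else (180,200)
    crop=np.hstack([cv2.resize(a[y0:y0+130,x0:x0+125],None,fx=3.2,fy=4,interpolation=cv2.INTER_NEAREST) for a in(p[:,:,::-1],c)])
    cv2.imwrite(f"pics/{n}z.png",crop)
E
```

```text
top table z [0.50048174 0.09931114 0.00164296]
tin 310 0.06937875363521784 [0.56680328 0.2847473  0.06549161] [0.05658631 0.05469571 0.02090947] [0.56644262 0.28532527 0.0691474 ]
rim 647 [ 0.51086211 -0.16304487  0.10416026] [0.6575856  0.0581166  0.11594709]
((583.9141235351562, -51.88710021972656), (220.33425903320312, 146.4879913330078), 89.12642669677734)
lid 2402 [ 0.35777065 -0.16300339  0.1200009 ] [0.71341532 0.17335918 1.11812274] [0.35777065 0.17335918 1.11812274]
side table z [0.50006139 0.09952071 0.00065643]
tin 205 [0.56534835 0.28251684 0.07048282] [0.0573616  0.05772271 0.00889701] [0.56597421 0.28237547 0.06928846]
rim 620 [ 0.43545702 -0.16615104  0.10400973] [0.66140745 0.054575   0.11578108]
((548.55859375, -55.67992401123047), (220.5026397705078, 226.1272735595703), 89.88851165771484)
lid 1254 [ 0.43999435 -0.26942216  0.12002415] [0.86664376 0.05242783 1.17711331] [ 0.86664376 -0.26942216  1.17711331]
```

```bash
python3 - <<'E'
from h import *
for n in("top","side"):
    z=np.load(f"{n}0.npz");P=cloud(n,z["d"]);P[z["d"]==0]=9
    b=P.reshape(-1,3);b=b[(b[:,0]>.38)&(b[:,0]<.78)&(abs(b[:,1]+.054)<.16)&(b[:,2]<.3)]
    # front edge of rim per y bin; 
    r=b[(b[:,2]>.1)&(b[:,2]<.118)&(b[:,0]>.49)]
    for lo in np.arange(-.155,.05,.02):
        s=r[(r[:,1]>lo)&(r[:,1]<lo+.02)]
        if abs(lo+.045)<.025 or not len(s): continue
        f=s[s[:,0]<.56];g=s[s[:,0]>.58]
        print(n,round(lo+.01,3),"front",f[:,0].min().round(4) if len(f) else None,f[:,0].max().round(4) if len(f) else None,len(f),"rear",g[:,0].min().round(4) if len(g) else None)
    l=b[(b[:,2]>.13)&(b[:,0]>.6)]
    c=l.mean(0);w,v=np.linalg.eigh(np.cov((l-c).T));print("lidplane",c,v[:,0],np.sqrt(w),l[:,1].min(),l[:,1].max(),l[:,2].max(),l[l[:,2]>l[:,2].max()-.008][:,0].mean())
    k=b[(b[:,0]<.5)&(b[:,0]>.40)&(abs(b[:,1]+.054)<.04)&(b[:,2]>.04)]
    print("bail",len(k));
    for lo in np.arange(.40,.5,.008):
        s=k[(k[:,0]>lo)&(k[:,0]<lo+.008)]
        if len(s):print(lo.round(3),len(s),s[:,1].min().round(4),s[:,1].max().round(4),np.median(s[:,2]).round(4),s[:,2].max().round(4))
E
```

```text
top -0.145 front 0.5405 0.5598 19 rear 0.5901
top -0.125 front 0.5409 0.5449 14 rear 0.6445
top -0.105 front 0.5412 0.5476 21 rear 0.6448
top -0.085 front 0.5409 0.5465 18 rear 0.6454
top -0.065 front 0.5139 0.5459 20 rear 0.6455
top -0.005 front 0.5432 0.5466 13 rear 0.6468
top 0.015 front 0.5434 0.5491 20 rear 0.6468
top 0.035 front 0.5434 0.5488 21 rear 0.6471
top 0.055 front 0.5437 0.5586 19 rear 0.581
lidplane [ 0.68241071 -0.05193052  0.1779732 ] [ 0.90460468 -0.01565485 -0.42596396] [0.00257691 0.02854082 0.06293141] -0.16300339147608403 0.056988621071151095 0.22953380478294297 0.7032223891567195
bail 154
0.432 14 -0.0719 -0.0257 0.1185 0.121
0.44 50 -0.0726 -0.0253 0.1172 0.1221
0.448 13 -0.0695 -0.0264 0.1102 0.1179
0.456 9 -0.0692 -0.03 0.1074 0.1098
0.464 38 -0.0703 -0.0289 0.1035 0.108
0.472 10 -0.0698 -0.0301 0.0975 0.1013
0.48 10 -0.0693 -0.03 0.0953 0.0972
0.488 6 -0.0684 -0.0316 0.0913 0.0958
0.496 4 -0.0679 -0.0321 0.0858 0.0915
side -0.145 front 0.5394 0.5459 22 rear 0.6425
side -0.125 front 0.5398 0.5457 24 rear 0.6427
side -0.105 front 0.5403 0.5457 20 rear 0.6446
side -0.085 front 0.54 0.5461 20 rear 0.6438
side -0.065 front 0.5 0.5473 44 rear 0.6444
side -0.005 front 0.5432 0.5477 17 rear 0.6459
side 0.015 front 0.5408 0.5482 19 rear 0.6462
side 0.035 front 0.5423 0.5487 20 rear 0.6462
side 0.055 front 0.5439 0.5597 18 rear 0.5815
lidplane [ 0.68655394 -0.06339302  0.18769008] [ 0.88772103 -0.01320279 -0.46019242] [0.00351446 0.02930989 0.06359012] -0.16706065588272156 0.051166071865441254 0.2313122797393514 0.7032678344503283
bail 157
0.432 16 -0.0766 -0.031 0.1184 0.1207
0.44 44 -0.0773 -0.0305 0.1173 0.1212
0.448 8 -0.072 -0.0331 0.1096 0.1118
0.456 14 -0.0722 -0.0328 0.1039 0.1091
0.464 39 -0.0732 -0.0333 0.1029 0.1076
0.472 9 -0.072 -0.0333 0.0967 0.1003
0.48 15 -0.0742 -0.033 0.0923 0.0992
0.488 7 -0.0742 -0.0701 0.0901 0.0918
0.496 5 -0.0737 -0.0355 0.085 0.0894
```

View pics/topz.png

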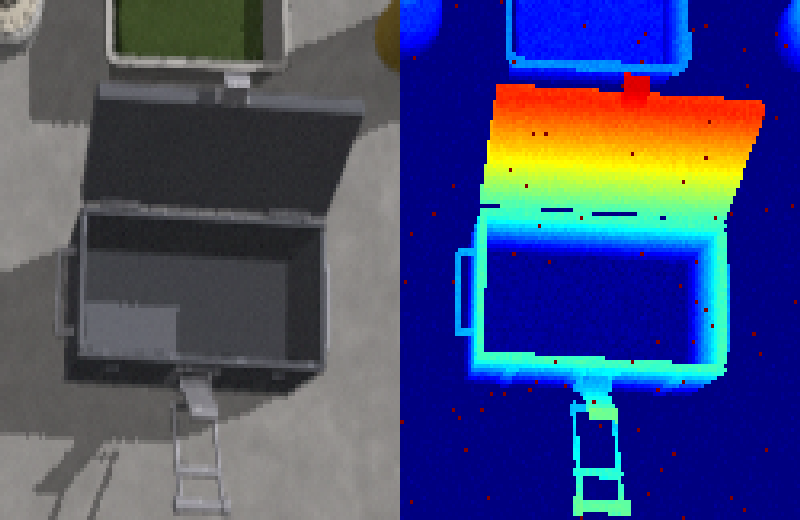

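```bash
cat >> h.py <<'E'
YAW=-0.0155; C=np.array([.596,-.054,0]); B=np.array([[np.cos(YAW),-np.sin(YAW),0],[np.sin(YAW),np.cos(YAW),0],[0,0,1]])
def box(out,y,z): return C+B@np.array([-.055-out,y,z])   # out = mm in front of front face
def down(tilt=0,yaw=YAW):
    # tool y = box y, tool z down tilted towards +x by tilt
    b=B if yaw==YAW else cv2.Rodrigues(np.array([0,0,yaw]))[0]
    z=np.array([np.sin(tilt),0,-np.cos(tilt)]);y=np.array([0,1.,0]);x=np.cross(y,z)
    return b@np.stack([x,y,z],1)
def plan(wps,start=None):
    p,R,_=tool() if start is None else (*start,0)
    for pos,Rg in wps:
        pos=np.array(pos,float);k=int(np.ceil(np.abs(R.T@(pos-p)).max()/.1-1e-9)) or 1
        for i in range(k):
            d=(R.T@(pos-p)/(k-i)/.1).round(3)
            w=np.zeros(3) if Rg is None or i<k-1 else (cv2.Rodrigues(R.T@Rg)[0].ravel()/(2*np.pi)).round(4)
            n=max(np.linalg.norm(d)*2,np.linalg.norm(w)*360/8.59)
            print("xyz",d.tolist(),"twist",w.tolist(),"rows>=%.1f"%n)
            p=p+R@d*.1;R=R@cv2.Rodrigues(w*2*np.pi)[0]
E
python3 - <<'E'
from h import *
D=down()
plan([([.566,.284,.2],None),([.566,.284,.13],D),([.566,.284,.047],D)])
E
```

```text
xyz [-0.878, -0.287, 0.077] twist [0.0, 0.0, 0.0] rows>=1.9
xyz [-0.878, -0.286, 0.077] twist [0.0, 0.0, 0.0] rows>=1.9
xyz [-0.878, -0.287, 0.077] twist [0.0, 0.0, 0.0] rows>=1.9
xyz [-0.878, -0.286, 0.077] twist [0.0, 0.0, 0.0] rows>=1.9
xyz [-0.878, -0.287, 0.077] twist [0.0, 0.0, 0.0] rows>=1.9
xyz [0.0, 0.002, 0.7] twist [-0.0003, -0.0001, -0.0516] rows>=2.2
xyz [0.0, -0.0, 0.83] twist [0.0, 0.0, -0.0] rows>=1.7
```

Request:
send_rows(xyz=[[-0.44,-0.145,0.04],[-0.88,-0.29,0.08],[-0.88,-0.29,0.08]], twist=[[0,0,0],[0,0,0],[0,0,0]], hand=-1)

```text
clock: 0.4
tool_pos: [0.2769, 0.506, 0.2301]
orientation: [0.539, 3.094, -0.004]
contact_force: [0.1, 0.8, 0.4]
width: 0.0853
grasp_force: 0.0
```

Request:
send_rows(xyz=[[-0.44,-0.145,0.04],[-0.88,-0.285,0.08],[-0.88,-0.285,0.08]], twist=[[0,0,0],[0,0,0],[0,0,0]])

```text
clock: 0.7
tool_pos: [0.3499, 0.4499, 0.222]
orientation: [0.54, 3.094, -0.004]
contact_force: [-0.5, 0.2, -0.1]
width: 0.0854
grasp_force: 0.0
```

Request:
send_rows(xyz=[[-0.44,-0.145,0.04],[-0.88,-0.285,0.08],[-0.88,-0.285,0.08]], twist=[[0,0,0],[0,0,0],[0,0,0]])

```text
clock: 1.0
tool_pos: [0.4229, 0.394, 0.2139]
orientation: [-0.539, -3.095, 0.004]
contact_force: [-0.9, -0.1, -0.2]
width: 0.0857
grasp_force: 0.0
```

Request:
send_rows(xyz=[[-0.44,-0.145,0.04],[-0.88,-0.285,0.08],[-0.88,-0.285,0.08]], twist=[[0,0,0],[0,0,0],[0,0,0]])

```text
clock: 1.3
tool_pos: [0.4959, 0.3381, 0.2057]
orientation: [-0.538, -3.095, 0.004]
contact_force: [-1.6, -0.1, -0.4]
width: 0.0857
grasp_force: 0.0
```

Request:
send_rows(xyz=[[-0.44,-0.145,0.04],[-0.87,-0.285,0.08],[-0.87,-0.285,0.08],[-0.87,-0.285,0.08]], twist=[[0,0,-0.017],[0,0,-0.034],[0,0,-0.0516],[0,0,-0.0516]])

```text
clock: 1.7
tool_pos: [0.5659, 0.2853, 0.1985]
orientation: [-0.024, -3.14, -0.0]
contact_force: [-0.5, -0.0, 0.1]
width: 0.0856
grasp_force: 0.0
```

Request:
send_rows(xyz=[[0,-0.01,0.3],[0,-0.01,0.7],[0,-0.01,1.0],[0,-0.01,1.0]], twist=[[0,0,0],[0,0,0],[0,0,0],[0,0,0]])

```text
clock: 2.1
tool_pos: [0.5622, 0.2844, 0.0934]
orientation: [-0.025, -3.132, 0.005]
contact_force: [-0.8, 0.8, -0.6]
width: 0.0851
grasp_force: 0.0
```

Request:
send_rows(xyz=[[0,0,0.25],[0,0,0.515],[0,0,0.515]], twist=[[0,0,0],[0,0,0],[0,0,0]])

```text
clock: 2.4
tool_pos: [0.564, 0.2843, 0.0457]
orientation: [-0.025, -3.137, 0.002]
contact_force: [-0.7, -0.9, -0.7]
width: 0.0855
grasp_force: 0.0
```

Request:
send_rows(xyz=[[0,0,0],[0,0,0],[0,0,0],[0,0,0],[0,0,0],[0,0,0],[0,0,0],[0,0,0]], twist=[[0,0,0],[0,0,0],[0,0,0],[0,0,0],[0,0,0],[0,0,0],[0,0,0],[0,0,0]], hand=1, force=30)

```text
clock: 3.2
tool_pos: [0.5674, 0.2844, 0.0511]
orientation: [0.025, 3.137, 0.004]
contact_force: [-1.2, 0.6, 6.7]
width: 0.0566
grasp_force: 32.8
```

Request:
send_rows(xyz=[[0,0,-0.3],[0,0,-0.7],[0,0,-1.0],[0,0,-1.0]], twist=[[0,0,0],[0,0,0],[0,0,0],[0,0,0]])

```text
clock: 3.6
tool_pos: [0.5685, 0.2845, 0.1552]
orientation: [0.025, 3.131, 0.007]
contact_force: [0.5, -0.2, -1.2]
width: 0.0562
grasp_force: 32.7
```

Request:
send_rows(xyz=[[0,0,-0.25],[0,0,-0.45],[0,0,-0.45],[0,0,-0.45]], twist=[[0,0,0],[0,0,0],[0,0,0],[0,0,0]])

```text
clock: 4.0
tool_pos: [0.5661, 0.2835, 0.1917]
orientation: [-0.025, -3.141, 0.0]
contact_force: [-0.4, -0.2, -3.4]
width: 0.0564
grasp_force: 32.7
```

```bash
python3 - <<'E'
from h import *
print(status.sense()["contact_force"],status.sense()["width"])
D=down();g=box(-.050,.024,0);print(g)
plan([([g[0],g[1],.2],D),([g[0],g[1],.058],D)])
E
```

```text
[-0.3731149  -0.16479395 -3.41475196] 0.056439736934657266
[ 0.59137259 -0.02992539  0.        ]
xyz [-0.075, -0.783, -0.02] twist [0.0, 0.0, 0.0] rows>=1.6
xyz [-0.076, -0.782, -0.021] twist [0.0, 0.0, 0.0] rows>=1.6
xyz [-0.075, -0.783, -0.02] twist [0.0, 0.0, 0.0] rows>=1.6
xyz [-0.076, -0.782, -0.021] twist [-0.0, -0.0001, -0.0] rows>=1.6
xyz [0.0, 0.0, 0.71] twist [0.0, 0.0, 0.0] rows>=1.4
xyz [0.0, 0.0, 0.71] twist [-0.0, 0.0, -0.0] rows>=1.4
```

Request:
send_rows(xyz=[[-0.03,-0.3,-0.02],[-0.075,-0.78,-0.02],[-0.075,-0.78,-0.02]], twist=[[0,0,0],[0,0,0],[0,0,0]])

```text
clock: 4.3
tool_pos: [0.5726, 0.2005, 0.1923]
orientation: [-0.032, -3.139, 0.006]
contact_force: [-0.2, 1.1, -1.6]
width: 0.0568
grasp_force: 33.1
```

Request:
send_rows(xyz=[[-0.04,-0.4,-0.02],[-0.075,-0.78,-0.02],[-0.075,-0.78,-0.02]], twist=[[0,0,0],[0,0,0],[0,0,0]])

```text
clock: 4.6
tool_pos: [0.5786, 0.1234, 0.1946]
orientation: [-0.032, -3.139, 0.004]
contact_force: [-0.2, 0.6, -1.3]
width: 0.0566
grasp_force: 33.3
```

Request:
send_rows(xyz=[[-0.04,-0.4,-0.02],[-0.075,-0.78,-0.02],[-0.075,-0.78,-0.02]], twist=[[0,0,0],[0,0,0],[0,0,0]])

```text
clock: 4.9
tool_pos: [0.5849, 0.0459, 0.1968]
orientation: [-0.032, -3.139, 0.003]
contact_force: [-0.4, 0.6, -1.1]
width: 0.0567
grasp_force: 33.5
```

Request:
send_rows(xyz=[[-0.04,-0.4,-0.02],[-0.075,-0.7,-0.02],[-0.075,-0.785,-0.02],[-0.075,-0.785,-0.02],[-0.075,-0.785,-0.02]], twist=[[0,0,0],[0,0,0],[0,0,0],[0,0,0],[0,0,0]])

```text
clock: 5.4
tool_pos: [0.5912, -0.0279, 0.2]
orientation: [-0.023, -3.14, -0.002]
contact_force: [-0.9, 0.5, -2.0]
width: 0.0563
grasp_force: 33.5
```

```bash
python3 - <<'E'
from h import *
D=down();g=box(-.050,.024,0)
p,d=camera("wrist");cv2.imwrite("pics/w1.png",p[:,:,::-1])
plan([([g[0],g[1],.2],D),([g[0],g[1],.058],D)])
E
```

```text
xyz [-0.002, -0.022, 0.002] twist [0.0001, -0.0001, 0.0002] rows>=0.0
xyz [-0.0, -0.0, 0.71] twist [0.0, 0.0, 0.0] rows>=1.4
xyz [-0.0, -0.0, 0.71] twist [0.0, -0.0, 0.0] rows>=1.4
```

View pics/w1.png

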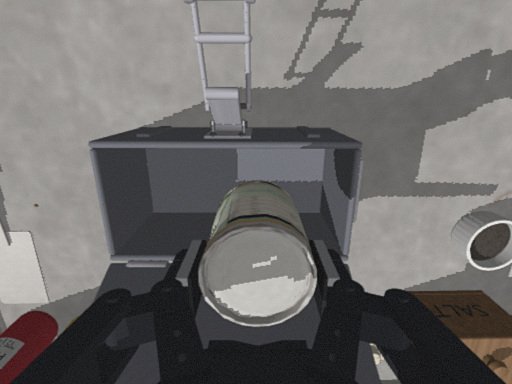

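The wrist view shows the tin held at (260,260), above the box interior, whose rim runs from (92,142) to (360,142). I'll lower it now.

Request:
send_rows(xyz=[[0,-0.02,0.2],[0,-0.02,0.5],[0,-0.02,0.8],[0,-0.02,0.8]], twist=[[0,0,0],[0,0,0],[0,0,0],[0,0,0]])

```text
clock: 5.85
tool_pos: [0.5886, -0.0295, 0.1152]
orientation: [-0.022, -3.132, -0.002]
contact_force: [0.3, 0.5, -2.5]
width: 0.0563
grasp_force: 33.5
```

Request:
send_rows(xyz=[[0,0,0.15],[0,0,0.35],[0,0,0.5],[0,0,0.57],[0,0,0.62],[0,0,0.62],[0,0,0.62]], twist=[[0,0,0],[0,0,0],[0,0,0],[0,0,0],[0,0,0],[0,0,0],[0,0,0]])

```text
clock: 6.55
tool_pos: [0.5918, -0.0314, 0.0597]
orientation: [0.024, 3.14, -0.0]
contact_force: [0.4, -0.1, -1.3]
width: 0.0564
grasp_force: 33.4
```

Request:
send_rows(xyz=[[0,0,0.015],[0,0,0.03],[0,0,0.03],[0,0,0.03]], twist=[[0,0,0],[0,0,0],[0,0,0],[0,0,0]])

```text
clock: 6.95
tool_pos: [0.5918, -0.0315, 0.0571]
orientation: [0.025, 3.14, -0.0]
contact_force: [-2.3, -0.9, 6.0]
width: 0.0566
grasp_force: 33.9
```

Request:
send_rows(xyz=[[0,0,0],[0,0,0],[0,0,0],[0,0,0],[0,0,0],[0,0,0]], twist=[[0,0,0],[0,0,0],[0,0,0],[0,0,0],[0,0,0],[0,0,0]], hand=-1)

```text
clock: 7.55
tool_pos: [0.5913, -0.0314, 0.0557]
orientation: [-0.025, -3.141, 0.0]
contact_force: [-0.1, 0.3, -0.4]
width: 0.0855
grasp_force: 0.0
```

Request:
send_rows(xyz=[[0,0,-0.15],[0,0,-0.4],[0,0,-0.7],[0,0,-1],[0,0,-1]], twist=[[0,0,0],[0,0,0],[0,0,0],[0,0,0],[0,0,0]])

```text
clock: 8.05
tool_pos: [0.5936, -0.0316, 0.1633]
orientation: [0.024, 3.131, -0.002]
contact_force: [0.3, -0.2, 0.3]
width: 0.0853
grasp_force: 0.0
```

Request:
send_rows(xyz=[[0,0,-0.4],[0,0,-0.8],[0,0,-1],[0,0,-1]], twist=[[0,0,0],[0,0,0],[0,0,0],[0,0,0]], hand=1)

```text
clock: 8.45
tool_pos: [0.5923, -0.0315, 0.261]
orientation: [0.024, 3.134, -0.001]
contact_force: [0.3, 0.9, -0.1]
width: 0.028
grasp_force: 0.0
```

```bash
python3 - <<'E'
from h import *
p,d=camera("top");P=cloud("top",d);P[d==0]=9;np.savez("top1.npz",p=p,d=d)
b=P.reshape(-1,3);m=(b[:,2]>.06)&(b[:,2]<.09)&(b[:,0]>.555)&(b[:,0]<.635)&(b[:,1]>-.14)&(b[:,1]<.04)
t=b[m];print(len(t),t.min(0),t.max(0),np.median(t[:,2]))
# things behind the lid
for x in np.arange(.70,.80,.01):
    s=b[(abs(b[:,0]-x)<.005)&(abs(b[:,1]+.02)<.03)&(b[:,2]<.3)];print(round(x,3),len(s),s[:,2].max().round(3) if len(s) else None)
cv2.imwrite("pics/t1.png",cv2.resize(p[60:230,220:420,::-1],None,fx=3.5,fy=3.5))
D=down()
E
```

```text
321 [ 0.56392208 -0.05748359  0.06101825] [ 0.61884246 -0.00077553  0.08161655] 0.07526971151153354
0.7 94 0.228
0.71 21 0.228
0.72 0 None
0.73 0 None
0.74 0 None
0.75 0 None
0.76 0 None
0.77 0 None
0.78 46 0.07
0.79 86 0.043
0.8 52 0.04
```

View pics/t1.png

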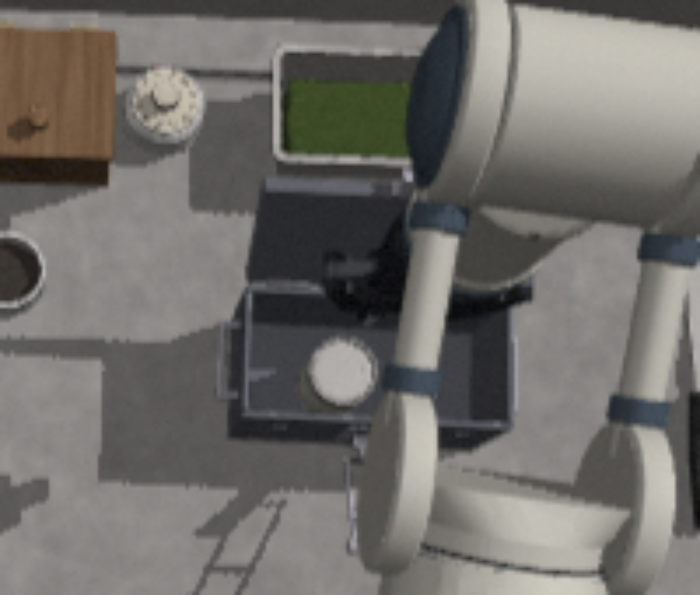

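The tin stands upright in the box, in the crop at (341,371). The lid leans back with nothing tall behind it until x = 0.78. Next I sweep the lid shut from behind.

Request:
send_rows(xyz=[[-0.4,0,-0.05],[-0.8,0,-0.05],[-0.8,0,-0.05]], twist=[[0,0,0],[0,0,0],[0,0,0]])

```text
clock: 8.8
tool_pos: [0.6737, -0.0327, 0.2519]
orientation: [-0.024, -3.131, -0.002]
contact_force: [0.2, -0.0, -1.6]
width: -0.0003
grasp_force: 0.0
```

Request:
send_rows(xyz=[[-0.4,0,0],[-0.76,0,0],[-0.76,0,0],[-0.76,0,0]], twist=[[0,0,0],[0,0,0],[0,0,0],[0,0,0]])

```text
clock: 9.2
tool_pos: [0.7471, -0.0338, 0.2566]
orientation: [-0.024, -3.135, -0.001]
contact_force: [-0.8, -1.0, 0.6]
width: 0.0003
grasp_force: 0.0
```

```bash
python3 - <<'E'
from h import *
p,R,s=tool();print(p,R[:,2],s["q"],s["width"])
plan([([.748,p[1],.195],down())])
E
```

```text
[ 0.74711512 -0.03378182  0.25658131] [-6.16983020e-03  5.21933947e-04 -9.99980830e-01] [-9.06459370e-02  5.47258109e-01  6.49448684e-01 -4.16917827e-05
  1.95107765e+00 -1.64592370e+00] 0.00027811443714377445
xyz [-0.013, -0.0, 0.616] twist [0.0001, -0.001, -0.0] rows>=1.2
```

Request:
send_rows(xyz=[[-0.01,0,0.3],[-0.01,0,0.62],[-0.01,0,0.62],[-0.01,0,0.62]], twist=[[0,0,0],[0,0,0],[0,0,0],[0,0,0]])

```text
clock: 9.6
tool_pos: [0.747, -0.0337, 0.2002]
orientation: [-0.025, -3.141, 0.0]
contact_force: [0.6, -0.3, -0.0]
width: -0.0002
grasp_force: 0.0
```

Request:
send_rows(xyz=[[0.15,0,0],[0.3,0,0],[0.42,0,-0.03],[0.54,0,-0.06],[0.64,0,-0.08],[0.74,0,-0.09],[0.84,0,-0.09],[0.94,0,-0.09],[0.94,0,-0.09]], twist=[[0,0,0],[0,0,0],[0,0,0],[0,0,0],[0,0,0],[0,0,0],[0,0,0],[0,0,0],[0,0,0]])

```text
clock: 10.5
tool_pos: [0.6543, -0.0324, 0.2129]
orientation: [0.024, 3.135, -0.001]
contact_force: [-0.1, 0.5, 0.2]
width: 0.0004
grasp_force: 0.0
```

```bash
python3 - <<'E'
from h import *
p,R,s=tool();print(p,s["contact_force"])
plan([([.632,p[1],.199],down()),([.606,p[1],.183],down()),([.587,p[1],.16],down()),([.5785,p[1],.139],down()),([.5785,p[1],.129],down())])
E
```

```text
[ 0.65426338 -0.03238212  0.21293791] [-0.06778525  0.45553557  0.16972458]
xyz [0.224, -0.003, 0.138] twist [-0.0001, 0.0011, -0.0] rows>=0.5
xyz [0.259, -0.004, 0.16] twist [0.0, -0.0, -0.0] rows>=0.6
xyz [0.19, -0.003, 0.23] twist [0.0, -0.0, -0.0] rows>=0.6
xyz [0.085, -0.002, 0.21] twist [0.0, -0.0, -0.0] rows>=0.5
xyz [0.0, 0.0, 0.1] twist [0.0, -0.0, -0.0] rows>=0.2
```

```bash
python3 - <<'E'
from h import *
for n in("side","wrist"):
    p,d=camera(n);P=cloud(n,d);P[d==0]=9
    b=P.reshape(-1,3)
    for lo,hi in((-.165,-.10),(.02,.06)):
        s=b[(b[:,0]>.53)&(b[:,0]<.75)&(b[:,1]>lo)&(b[:,1]<hi)&(b[:,2]>.128)&(b[:,2]<.24)]
        for z in np.arange(.135,.24,.02):
            q=s[abs(s[:,2]-z)<.005];print(n,lo,z.round(3),len(q),q[:,0].min().round(3) if len(q) else'',q[:,0].max().round(3) if len(q) else'')
E
```

```text
side -0.165 0.135 35 0.655 0.661
side -0.165 0.155 42 0.65 0.656
side -0.165 0.175 48 0.646 0.652
side -0.165 0.195 48 0.641 0.647
side -0.165 0.215 161 0.624 0.641
side -0.165 0.235 0  
side 0.02 0.135 14 0.658 0.662
side 0.02 0.155 20 0.653 0.659
side 0.02 0.175 12 0.649 0.653
side 0.02 0.195 4 0.646 0.648
side 0.02 0.215 0  
side 0.02 0.235 0  
wrist -0.165 0.135 154 0.642 0.645
wrist -0.165 0.155 145 0.637 0.64
wrist -0.165 0.175 225 0.632 0.636
wrist -0.165 0.195 312 0.628 0.631
wrist -0.165 0.215 3361 0.624 0.639
wrist -0.165 0.235 0  
wrist 0.02 0.135 43 0.646 0.647
wrist 0.02 0.155 93 0.641 0.643
wrist 0.02 0.175 104 0.636 0.639
wrist 0.02 0.195 147 0.631 0.634
wrist 0.02 0.215 1906 0.628 0.643
wrist 0.02 0.235 0
```

The lid is past upright, at about 77°. I'll carry on down.

Request:
send_rows(xyz=[[0.11,0,0.05],[0.22,0,0.14],[0.32,0,0.2],[0.42,0,0.25],[0.48,0,0.3],[0.56,0,0.38],[0.62,0,0.46],[0.67,0,0.53],[0.71,0,0.6],[0.71,0,0.6]], twist=[[0,0,0],[0,0,0],[0,0,0],[0,0,0],[0,0,0],[0,0,0],[0,0,0],[0,0,0],[0,0,0],[0,0,0]])

```text
clock: 11.6
tool_pos: [0.5824, -0.0312, 0.1462]
orientation: [-0.024, -3.139, -0.0]
contact_force: [-0.0, -0.5, -0.1]
width: 0.0001
grasp_force: 0.0
```

Request:
send_rows(xyz=[[0.03,0,0.08],[0.05,0,0.14],[0.05,0,0.2],[0.05,0,0.24],[0.05,0,0.26],[0.05,0,0.26]], twist=[[0,0,0],[0,0,0],[0,0,0],[0,0,0],[0,0,0],[0,0,0]])

```text
clock: 12.2
tool_pos: [0.5783, -0.0312, 0.1316]
orientation: [0.024, 3.136, -0.001]
contact_force: [-20.0, 1.5, 40.3]
width: -0.0005
grasp_force: 20.2
```

Request:
send_rows(xyz=[[0,0,-0.2],[0,0,-0.5],[0,0,-0.9],[0,0,-0.9]], twist=[[0,0,0],[0,0,0],[0,0,0],[0,0,0]])

```text
clock: 12.6
tool_pos: [0.5802, -0.0314, 0.2185]
orientation: [0.024, 3.131, -0.002]
contact_force: [0.7, 0.1, 1.3]
width: 0.0
grasp_force: 0.0
```

Request:
send_rows(xyz=[[0.3,0,0],[0.6,-0.1,0],[0.6,-0.1,0],[0.6,-0.1,0]], twist=[[0,0,0],[0,0,0],[0,0,0],[0,0,0]], hand=-1)

```text
clock: 13.0
tool_pos: [0.5181, -0.0403, 0.2114]
orientation: [0.025, 3.141, 0.0]
contact_force: [-0.3, -0.4, 0.1]
width: 0.0578
grasp_force: 0.0
```

```bash
python3 - <<'E'
from h import *
p,R,s=tool();print(p,s["width"])
im,d=camera("wrist");cv2.imwrite("pics/w2.png",im[:,:,::-1]);P=cloud("wrist",d);P[d==0]=9
np.savez("w2.npz",p=im,d=d,P=P)
b=P.reshape(-1,3)
lid=b[(abs(b[:,2]-.122)<.012)&(b[:,0]>.56)&(b[:,0]<.63)&(b[:,1]<-.05)&(b[:,1]>-.15)];print("lid z",len(lid),lid[:,2].mean(),lid[:,2].std())
for x in np.arange(.425,.55,.005):
    s=b[(abs(b[:,0]-x)<.0025)&(abs(b[:,1]+.054)<.045)&(b[:,2]>.04)&(b[:,2]<.14)]
    if len(s):print(x.round(3),len(s),s[:,1].min().round(4),s[:,1].max().round(4),np.median(s[:,2]).round(4),s[:,2].max().round(4))
E
```

```text
[ 0.51805374 -0.04028728  0.21135119] 0.05783237150058265
lid z 4136 0.12526421957042505 0.000958936941242387
0.435 60 -0.0737 -0.0266 0.1162 0.1188
0.44 429 -0.0737 -0.0258 0.1177 0.121
0.445 325 -0.0739 -0.0267 0.1175 0.1206
0.45 77 -0.0723 -0.0266 0.1115 0.1169
0.455 62 -0.0699 -0.0303 0.1087 0.1115
0.46 67 -0.0703 -0.0301 0.1057 0.1088
0.465 262 -0.0713 -0.0292 0.1036 0.1064
0.47 157 -0.0712 -0.0293 0.1032 0.1058
0.475 52 -0.0707 -0.0309 0.0984 0.1008
0.48 50 -0.0704 -0.0309 0.0955 0.0983
0.485 47 -0.0709 -0.0308 0.0931 0.0951
0.49 49 -0.0707 -0.0308 0.0909 0.0927
0.495 42 -0.071 -0.0307 0.0879 0.09
0.5 112 -0.0709 -0.0317 0.1183 0.1218
0.505 207 -0.0711 -0.0316 0.1209 0.1224
0.51 83 -0.0711 -0.0316 0.119 0.1213
0.515 132 -0.0711 -0.0316 0.0795 0.1092
0.52 115 -0.0702 -0.0326 0.101 0.1207
0.525 178 -0.0655 -0.0397 0.1168 0.1207
0.53 202 -0.0674 -0.0357 0.0834 0.1128
0.535 181 -0.0673 -0.0358 0.111 0.113
0.54 2254 -0.099 -0.009 0.0972 0.1251
0.545 700 -0.0988 -0.009 0.1232 0.1257
0.55 528 -0.099 -0.0093 0.1237 0.1259
```

View pics/w2.png

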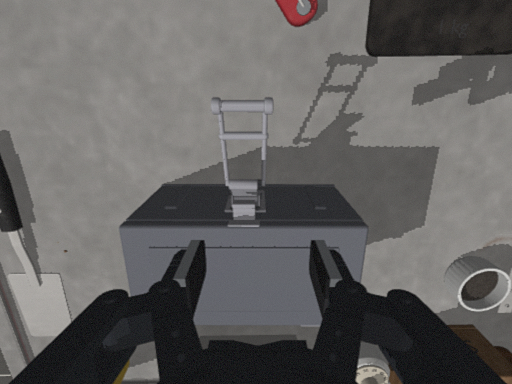

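The lid is shut, its top measured at z = 0.125. The grip bar is at pixels (213-272,105), at x = 0.442, y = -0.050, z = 0.116. The keeper is at (243,205-225) with the lever in front of it, and the rest is undisturbed.

```bash
cat >> h.py <<'E'
YL=.0025 # latch y offset in box frame (measured)
def grip(phi,lam=2.01):
    a=lam-1.87;pin=np.array([10+16*np.cos(a),73.5+16*np.sin(a)])
    return pin,pin+83*np.array([np.cos(phi),np.sin(phi)]),pin+55*np.array([np.cos(phi),np.sin(phi)])
E
python3 - <<'E'
from h import *
D=down();p,R,s=tool();f=box(.099,YL,0);print(f)
plan([([.442,-.050,.175],D),([.442,-.050,.112],D)])
print("arc")
st=(np.array([.442,-.050,.112]),D)
g0=grip(.506)[1]
for phi in np.linspace(.506,1.88,17): 
    pin,g,r=grip(phi);d=g-g0;print(phi.round(2),"tool x,z(100mm)",(-( -d[0])/-100*-1).round(3),(-d[1]/100).round(3),"rung",r.round(1),"g",g.round(1))
for lam in(1.8,1.6,1.4,1.2,1.05):
    a=lam-1.87;pin=np.array([10+16*np.cos(a),73.5+16*np.sin(a)]);print(lam,pin.round(1))
E
```

```text
[ 0.44205725 -0.0491134   0.        ]
xyz [0.763, -0.11, 0.364] twist [0.0, 0.0, -0.0] rows>=1.7
xyz [0.0, -0.0, 0.63] twist [0.0, 0.0, -0.0] rows>=1.3
arc
0.51 tool x,z(100mm) 0.0 -0.0 rung [ 74.  102.4] g [ 98.4 116. ]
0.59 tool x,z(100mm) -0.037 -0.061 rung [ 71.5 106.4] g [ 94.7 122. ]
0.68 tool x,z(100mm) -0.079 -0.118 rung [ 68.7 110.2] g [ 90.5 127.8]
0.76 tool x,z(100mm) -0.126 -0.172 rung [ 65.6 113.8] g [ 85.8 133.1]
0.85 tool x,z(100mm) -0.178 -0.221 rung [ 62.2 117. ] g [ 80.7 138.1]
0.94 tool x,z(100mm) -0.233 -0.266 rung [ 58.5 120. ] g [ 75.1 142.5]
1.02 tool x,z(100mm) -0.292 -0.306 rung [ 54.6 122.6] g [ 69.2 146.5]
1.11 tool x,z(100mm) -0.355 -0.34 rung [ 50.4 124.9] g [ 63. 150.]
1.19 tool x,z(100mm) -0.42 -0.369 rung [ 46.1 126.9] g [ 56.5 152.9]
1.28 tool x,z(100mm) -0.487 -0.393 rung [ 41.7 128.4] g [ 49.7 155.2]
1.36 tool x,z(100mm) -0.556 -0.41 rung [ 37.1 129.6] g [ 42.8 157. ]
1.45 tool x,z(100mm) -0.626 -0.422 rung [ 32.4 130.3] g [ 35.8 158.1]
1.54 tool x,z(100mm) -0.698 -0.427 rung [ 27.7 130.7] g [ 28.7 158.7]
1.62 tool x,z(100mm) -0.769 -0.427 rung [ 23.  130.7] g [ 21.6 158.6]
1.71 tool x,z(100mm) -0.84 -0.42 rung [ 18.3 130.2] g [ 14.5 157.9]
1.79 tool x,z(100mm) -0.91 -0.407 rung [ 13.7 129.4] g [  7.5 156.7]
1.88 tool x,z(100mm) -0.979 -0.388 rung [  9.1 128.1] g [  0.6 154.8]
1.8 [26.  72.4]
1.6 [25.4 69.2]
1.4 [24.3 66.3]
1.2 [22.5 63.6]
1.05 [20.9 61.8]
```

Request:
send_rows(xyz=[[0.38,-0.05,0.1],[0.76,-0.1,0.36],[0.76,-0.1,0.36],[0.76,-0.1,0.36],[0.76,-0.1,0.36]], twist=[[0,0,0],[0,0,0],[0,0,0],[0,0,0],[0,0,0]], hand=-1)

```text
clock: 13.55
tool_pos: [0.4438, -0.0491, 0.1775]
orientation: [0.024, 3.138, -0.001]
contact_force: [0.0, 0.9, -0.1]
width: 0.0853
grasp_force: 0.0
```

Request:
send_rows(xyz=[[0,0,0.25],[0,0,0.5],[0,0,0.63],[0,0,0.63],[0,0,0.63]], twist=[[0,0,0],[0,0,0],[0,0,0],[0,0,0],[0,0,0]])

```text
clock: 14.05
tool_pos: [0.443, -0.0491, 0.1141]
orientation: [0.024, 3.14, -0.0]
contact_force: [0.1, -0.0, 0.8]
width: 0.0854
grasp_force: 0.0
```

```bash
python3 - <<'E'
from h import *
p,R,s=tool();print(p,s["width"],s["contact_force"])
im,d=camera("wrist");cv2.imwrite("pics/w3.png",im[:,:,::-1])
P=cloud("wrist",d);b=P[d>0];s=b[(b[:,2]>.108)&(b[:,2]<.126)&(abs(b[:,0]-.442)<.009)&(abs(b[:,1]+.05)<.028)];print(len(s),s.min(0),s.max(0))
plan([([.442,-.050,.112],down())])
E
```

```text
[ 0.44301946 -0.04910207  0.1141477 ] 0.08541463944240994 [ 0.08020565 -0.01168643  0.78860049]
1708 [ 0.43400791 -0.0742904   0.10934962] [ 0.45073291 -0.02633775  0.12132325]
xyz [0.011, -0.009, 0.025] twist [-0.0001, 0.0004, 0.0] rows>=0.1
```

View pics/w3.png

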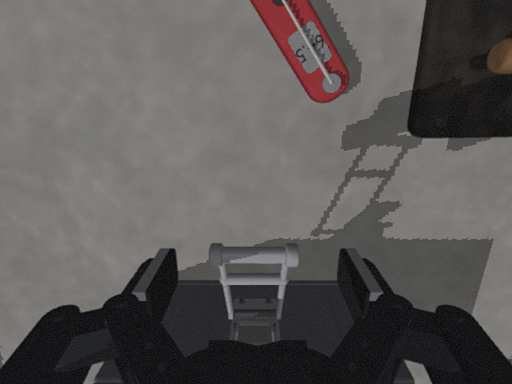

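The bar at (210-298,255) is centred between the open pads at (155,285) and (362,285). I'll close on it.

Request:
send_rows(xyz=[[0.01,-0.01,0.025],[0.01,-0.01,0.025],[0.01,-0.01,0.025],[0.01,-0.01,0.025],[0.01,-0.01,0.025],[0.01,-0.01,0.025],[0.01,-0.01,0.025],[0.01,-0.01,0.025]], twist=[[0,0,0],[0,0,0],[0,0,0],[0,0,0],[0,0,0],[0,0,0],[0,0,0],[0,0,0]], hand=1, force=25)

```text
clock: 14.9
tool_pos: [0.4409, -0.0502, 0.1103]
orientation: [-0.025, -3.141, 0.001]
contact_force: [-2.3, -2.9, 1.6]
width: 0.0468
grasp_force: 29.7
```

Request:
send_rows(xyz=[[-0.037,0,-0.061],[-0.079,0,-0.118],[-0.126,0,-0.172],[-0.178,0,-0.221],[-0.233,0,-0.266],[-0.292,0,-0.306],[-0.355,0,-0.34],[-0.42,0,-0.369],[-0.42,0,-0.369],[-0.42,0,-0.369]], twist=[[0,0,0],[0,0,0],[0,0,0],[0,0,0],[0,0,0],[0,0,0],[0,0,0],[0,0,0],[0,0,0],[0,0,0]])

```text
clock: 15.9
tool_pos: [0.4833, -0.0508, 0.1475]
orientation: [0.024, 3.141, -0.0]
contact_force: [-2.2, -3.2, 0.9]
width: 0.0472
grasp_force: 29.6
```

Request:
send_rows(xyz=[[-0.067,0,-0.024],[-0.136,0,-0.041],[-0.206,0,-0.053],[-0.278,0,-0.06],[-0.349,0,-0.06],[-0.42,0,-0.055],[-0.49,0,-0.042],[-0.555,0,-0.025],[-0.555,0,-0.025],[-0.555,0,-0.025]], twist=[[0,0,0],[0,0,0],[0,0,0],[0,0,0],[0,0,0],[0,0,0],[0,0,0],[0,0,0],[0,0,0],[0,0,0]])

```text
clock: 16.9
tool_pos: [0.5386, -0.0516, 0.1493]
orientation: [-0.025, -3.141, 0.0]
contact_force: [-1.2, -4.7, 3.0]
width: 0.0471
grasp_force: 27.6
```

```bash
python3 - <<'E'
from h import *
im,d=camera("wrist");im2,d2=camera("side")
a=cv2.resize(im2[220:300,180:280,::-1],(500,400),interpolation=cv2.INTER_CUBIC)
w=cv2.resize(im[:,:,::-1],(300,225));w2=cv2.copyMakeBorder(w,0,175,0,0,cv2.BORDER_CONSTANT)
cv2.imwrite("pics/c4.png",np.hstack([a,w2]))
P=cloud("side",d2)
b=P[d2>0];s=b[(b[:,0]>.45)&(b[:,0]<.57)&(abs(b[:,1]+.052)<.03)&(b[:,2]>.05)&(b[:,2]<.17)]
for x in np.arange(.48,.56,.005):
    q=s[abs(s[:,0]-x)<.0025]
    if len(q):print(x.round(3),len(q),np.sort(q[:,2]).round(3)[::max(1,len(q)//6)])
print(proj("side",[box(.0065,YL,.1155),box(0,YL,.155),box(.036,YL,.117)]))
E
```

```text
0.515 1 [0.076]
0.52 4 [0.089 0.092 0.093 0.107]
0.525 21 [0.08  0.108 0.111 0.112 0.117 0.127 0.129]
0.53 14 [0.106 0.111 0.112 0.112 0.113 0.113 0.129]
0.535 12 [0.109 0.109 0.11  0.112 0.112 0.157]
0.54 15 [0.119 0.12  0.121 0.123 0.123 0.124 0.146 0.157]
0.545 43 [0.118 0.122 0.123 0.124 0.125 0.126 0.166]
0.55 49 [0.12  0.122 0.123 0.125 0.126 0.155 0.167]
0.555 40 [0.118 0.122 0.123 0.124 0.124 0.125 0.126]
0.56 33 [0.12  0.123 0.123 0.124 0.124 0.126 0.127]
[[218.81275739 252.86931103]
 [219.22428985 249.33763132]
 [211.04885695 246.13967165]]
```

View pics/c4.png

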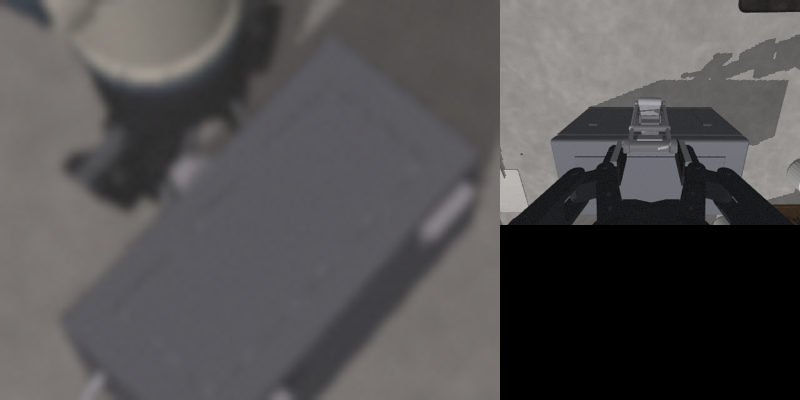

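```bash
python3 - <<'E'
from h import *
p,R,_=tool();im,d=camera("wrist");P=cloud("wrist",d)
b=P[d>0];s=b[(b[:,0]>.48)&(b[:,0]<.57)&(abs(b[:,1]+.051)<.012)&(b[:,2]>.05)&(b[:,2]<.18)]
for x in np.arange(.49,.562,.003):
    q=s[abs(s[:,0]-x)<.0015]
    if len(q):print(x.round(3),len(q),np.sort(q[:,2]).round(3)[::max(1,len(q)//6)])
E
```

```text
0.496 163 [0.113 0.114 0.115 0.116 0.116 0.117 0.119]
0.499 198 [0.116 0.117 0.118 0.118 0.118 0.119]
0.502 169 [0.116 0.117 0.117 0.118 0.118 0.118 0.119]
0.505 48 [0.109 0.11  0.11  0.111 0.111 0.116]
0.508 88 [0.105 0.106 0.107 0.107 0.108 0.109 0.109]
0.511 88 [0.101 0.103 0.103 0.104 0.104 0.105 0.106]
0.514 81 [0.097 0.099 0.099 0.1   0.1   0.101 0.102]
0.517 79 [0.094 0.094 0.095 0.096 0.096 0.097 0.098]
0.52 178 [0.09  0.091 0.093 0.127 0.128 0.129 0.13 ]
0.523 591 [0.085 0.112 0.117 0.12  0.13  0.131 0.158]
0.526 635 [0.081 0.13  0.154 0.157 0.158 0.159 0.16 ]
0.529 328 [0.076 0.081 0.159 0.159 0.16  0.16  0.161]
0.532 208 [0.077 0.079 0.079 0.08  0.159 0.159 0.16 ]
0.535 45 [0.076 0.078 0.078 0.09  0.112 0.112 0.113]
0.538 129 [0.069 0.111 0.111 0.112 0.112 0.112 0.121]
0.541 431 [0.102 0.112 0.115 0.118 0.121 0.122 0.123]
0.544 2 [0.121 0.122]
0.553 17 [0.123 0.124 0.124 0.124 0.124 0.124 0.124 0.125 0.125]
0.556 136 [0.122 0.123 0.123 0.123 0.124 0.124 0.125]
0.559 147 [0.122 0.123 0.123 0.124 0.124 0.124 0.125]
0.562 210 [0.122 0.124 0.125 0.125 0.126 0.126]
```

```bash
python3 - <<'E'
from h import *
p,R,_=tool();print(p);c=cal("wrist");print("cam",-c[1].T@c[2],c[1][2]);im,d=camera("wrist");P=cloud("wrist",d,c)
u=int(proj("wrist",[box(.0,YL,.14)])[0,0]);print(u,proj("wrist",[box(.0,YL,.154),box(.01,YL,.128)]))
for v in range(150,300,2):
    q=P[v,u-3:u+4][d[v,u-3:u+4]>0]
    print(v,np.median(q,0).round(3) if len(q) else None,im[v,u])
E
```

```text
[ 0.53827472 -0.05159505  0.14944156]
cam [ 0.45411592 -0.0496554   0.28354317] [ 0.32534984 -0.00467449 -0.94558217]
257 [[257.88749678 267.25012363]
 [257.73018721 228.60994237]]
150 [ 0.506 -0.05  -0.   ] [91 92 90]
152 [ 0.508 -0.05  -0.   ] [94 95 92]
154 [ 0.51  -0.051  0.   ] [95 93 92]
156 [ 0.513 -0.051 -0.   ] [96 92 91]
158 [ 0.515 -0.051 -0.001] [95 93 90]
160 [ 0.517 -0.051  0.   ] [96 97 92]
162 [ 0.519 -0.051 -0.001] [102 100 101]
164 [ 0.521 -0.051  0.   ] [97 94 92]
166 [ 0.523 -0.051  0.   ] [92 90 90]
168 [ 0.496 -0.05   0.116] [88 87 91]
170 [ 0.497 -0.05   0.117] [118 117 120]
172 [ 0.498 -0.05   0.118] [143 141 146]
174 [ 0.499 -0.05   0.118] [156 155 162]
176 [ 0.501 -0.05   0.118] [165 164 170]
178 [ 0.502 -0.05   0.118] [167 165 172]
180 [ 0.503 -0.05   0.117] [144 143 147]
182 [ 0.507 -0.051  0.109] [141 140 145]
184 [ 0.509 -0.051  0.106] [141 142 146]
186 [ 0.512 -0.051  0.103] [140 141 145]
188 [ 0.514 -0.051  0.099] [88 88 92]
190 [ 0.517 -0.051  0.096] [139 138 143]
192 [ 0.52  -0.051  0.093] [142 141 147]
194 [ 0.523 -0.051  0.088] [141 140 147]
196 [ 
[... 1383 characters left out ...]
5 121]
266 [ 0.561 -0.051  0.123] [109 108 116]
268 [ 0.561 -0.051  0.125] [69 69 74]
270 [ 0.562 -0.051  0.125] [114 113 122]
272 [ 0.564 -0.052  0.126] [111 112 119]
274 [ 0.565 -0.052  0.126] [109 109 117]
276 [ 0.567 -0.052  0.125] [109 110 119]
278 [ 0.568 -0.052  0.126] [110 112 119]
280 [ 0.57  -0.052  0.126] [112 112 120]
282 [ 0.572 -0.052  0.126] [111 111 120]
284 [ 0.573 -0.052  0.125] [110 111 120]
286 [ 0.575 -0.052  0.126] [112 114 122]
288 [ 0.576 -0.052  0.126] [112 115 123]
290 [ 0.578 -0.052  0.125] [110 112 121]
292 [ 0.58  -0.052  0.126] [112 112 120]
294 [ 0.582 -0.052  0.125] [109 114 118]
296 [ 0.583 -0.052  0.126] [108 111 118]
298 [ 0.585 -0.052  0.126] [109 111 118]
```

Request:
send_rows(xyz=[[0,0,0],[-0.04,0,0.005],[-0.08,0,0.015],[-0.12,0,0.03],[-0.12,0,0.03],[-0.12,0,0.03]], twist=[[0,0,0],[0,0,0],[0,0,0],[0,0,0],[0,0,0],[0,0,0]], force=45)

```text
clock: 17.7
tool_pos: [0.55, -0.0517, 0.1461]
orientation: [-0.024, -3.14, -0.0]
contact_force: [-2.0, -4.6, 0.1]
width: 0.0466
grasp_force: 45.9
```

```bash
cat >> h.py <<'E'
def prof(pts):
    # centre-column profile: print clusters (x,z) in the latch plane seen by the wrist camera
    p,R,s=tool();c=cal("wrist");im,d=camera("wrist");P=cloud("wrist",d,c)
    m=(d>0)&(abs(P[:,:,1]+.051)<.004)&(P[:,:,0]>.44)&(P[:,:,0]<.57)&(P[:,:,2]>.02)&(P[:,:,2]<.2)
    print("tcp",p.round(4),"F",np.round(s["contact_force"],1),s["width"])
    last=None
    for v in range(0,384,2):
        q=P[v][m[v]]
        if len(q)>2: print(v,np.median(q,0)[[0,2]].round(3),end="; ")
E
python3 -c "
from h import *
prof(0)"
```

```text
tcp [ 0.55   -0.0517  0.1461] F [-2.  -4.6  0.1] 0.04662164954139257
148 [0.495 0.113]; 150 [0.496 0.116]; 152 [0.497 0.117]; 154 [0.498 0.118]; 156 [0.499 0.117]; 158 [0.501 0.118]; 160 [0.502 0.117]; 162 [0.503 0.117]; 164 [0.506 0.109]; 166 [0.508 0.107]; 168 [0.51  0.105]; 170 [0.512 0.102]; 172 [0.514 0.099]; 174 [0.516 0.097]; 176 [0.518 0.093]; 178 [0.52  0.091]; 180 [0.523 0.088]; 182 [0.525 0.086]; 184 [0.528 0.082]; 186 [0.53  0.079]; 188 [0.532 0.079]; 190 [0.522 0.113]; 192 [0.522 0.116]; 194 [0.522 0.119]; 196 [0.524 0.12 ]; 198 [0.525 0.119]; 200 [0.529 0.112]; 202 [0.53  0.111]; 204 [0.532 0.111]; 206 [0.533 0.112]; 208 [0.529 0.126]; 210 [0.529 0.128]; 212 [0.53  0.129]; 214 [0.531 0.129]; 216 [0.533 0.129]; 218 [0.534 0.128]; 220 [0.54  0.118]; 222 [0.54  0.121]; 224 [0.541 0.123]; 226 [0.542 0.123]; 228 [0.543 0.123]; 230 [0.545 0.123]; 232 [0.546 0.124]; 234 [0.547 0.124]; 236 [0.549 0.123]; 238 [0.55  0.123]; 240 [0.536 0.151]; 242 [0.536 0.153]; 244 [0.537 0.154]; 246 [0.537 0.156]; 248 [0.538 0.156]; 250 [0.539 0.157]; 252 [0.54  0.157]; 254 [0.541 0.157]; 256 [0.543 0.156]; 258 [0.563 0.125]; 260 [0.565 0.125]; 262 [0.566 0.125]; 264 [0.567 0.126]; 266 [0.569 0.126]; 268 [0.57  0.126];
```

The rung now sits over the groove, at x = 0.531 and z = 0.1255. I'll lower it in.

Request:
send_rows(xyz=[[-0.01,0,0.02],[-0.015,0,0.04],[-0.015,0,0.06],[-0.015,0,0.08],[-0.015,0,0.1],[-0.015,0,0.11],[-0.015,0,0.11]], twist=[[0,0,0],[0,0,0],[0,0,0],[0,0,0],[0,0,0],[0,0,0],[0,0,0]])

```text
clock: 18.45
tool_pos: [0.5524, -0.0517, 0.1359]
orientation: [0.024, 3.14, -0.0]
contact_force: [-0.4, -3.9, 4.8]
width: 0.0466
grasp_force: 45.9
```

```bash
python3 -c "
from h import *
prof(0)"
```

```text
tcp [ 0.5524 -0.0517  0.1359] F [-0.4 -3.9  4.8] 0.04661263664702635
110 [0.477 0.085]; 112 [0.478 0.086]; 114 [0.479 0.087]; 116 [0.481 0.087]; 118 [0.482 0.087]; 120 [0.483 0.086]; 122 [0.484 0.085]; 124 [0.486 0.084]; 126 [0.487 0.085]; 128 [0.488 0.084]; 130 [0.49  0.084]; 132 [0.491 0.083]; 134 [0.492 0.083]; 136 [0.494 0.083]; 138 [0.495 0.082]; 140 [0.496 0.082]; 142 [0.498 0.082]; 144 [0.499 0.082]; 146 [0.5   0.082]; 148 [0.502 0.081]; 150 [0.503 0.081]; 152 [0.505 0.081]; 154 [0.506 0.081]; 156 [0.507 0.08 ]; 158 [0.509 0.08 ]; 160 [0.51  0.079]; 162 [0.512 0.079]; 164 [0.513 0.079]; 166 [0.515 0.079]; 168 [0.516 0.078]; 170 [0.518 0.079]; 172 [0.519 0.078]; 174 [0.521 0.078]; 176 [0.522 0.077]; 178 [0.524 0.077]; 180 [0.526 0.077]; 182 [0.527 0.077]; 184 [0.528 0.078]; 186 [0.529 0.079]; 188 [0.531 0.079]; 190 [0.522 0.11 ]; 192 [0.522 0.113]; 194 [0.522 0.117]; 196 [0.522 0.119]; 198 [0.523 0.12 ]; 200 [0.525 0.12 ]; 202 [0.529 0.111]; 204 [0.53  0.112]; 206 [0.532 0.111]; 208 [0.531 0.115]; 210 [0.532 0.117]; 212 [0.533 0.118]; 214 [0.534 0.119]; 216 [0.535 0.119]; 218 [0.536 0.118]; 220 [0.54  0.113]; 222 [0.54  0.116]; 224 [0.54  0.119]; 226 [0.54  0.121]; 228 [0.541 0.122]; 230 [0.542 0.123]; 232 [0.543 0.123]; 234 [0.544 0.124]; 236 [0.545 0.124]; 238 [0.547 0.124]; 240 [0.539 0.141]; 242 [0.539 0.143]; 244 [0.539 0.144]; 246 [0.54  0.145]; 248 [0.54  0.146]; 250 [0.541 0.146]; 252 [0.542 0.147]; 254 [0.543 0.146]; 256 [0.545 0.146]; 258 [0.56  0.124]; 260 [0.561 0.124]; 262 [0.562 0.125]; 264 [0.563 0.126]; 266 [0.564 0.126]; 268 [0.566 0.125]; 270 [0.567 0.126]; 272 [0.568 0.126]; 274 [0.57  0.126];
```

The rung is in its seat, at x = 0.534 and z = 0.1155, and the lever is at about 1.15. I'll release and look.

Request:
send_rows(xyz=[[0,0,0],[0,0,0],[0,0,0],[0,0,0],[0,0,0],[0,0,0]], twist=[[0,0,0],[0,0,0],[0,0,0],[0,0,0],[0,0,0],[0,0,0]], hand=-0.6)

```text
clock: 19.1
tool_pos: [0.552, -0.0516, 0.1356]
orientation: [-0.024, -3.141, -0.0]
contact_force: [-0.5, 0.2, -1.0]
width: 0.0683
grasp_force: 0.0
```

Request:
send_rows(xyz=[[0,0,-0.2],[0,0,-0.5],[0,0,-0.8],[0,0,-0.8]], twist=[[0,0,0],[0,0,0],[0,0,0],[0,0,0]])

```text
clock: 19.5
tool_pos: [0.5536, -0.052, 0.2214]
orientation: [0.024, 3.133, -0.002]
contact_force: [0.6, 0.1, 0.7]
width: 0.0686
grasp_force: 0.0
```

```bash
python3 -c "
from h import *
prof(0)
p,R,_=tool()
T=down(.7)
c=lambda lam,r,o=.0025:(.010+r*np.cos(lam-.97)+o*-np.sin(lam-.97),.0735+r*np.sin(lam-.97)+o*np.cos(lam-.97))
for lam in(1.15,.9,.6,.3,0): print(lam,np.round(c(lam,.044),4))
print()
plan([(box(.16,YL,.2),None),(box(.16,YL,.17),T)])
"
```

```text
tcp [ 0.5536 -0.052   0.2214] F [0.6 0.1 0.7] 0.06856606860610226
104 [0.478 0.086]; 106 [0.48  0.087]; 108 [0.482 0.087]; 110 [0.483 0.086]; 112 [0.485 0.085]; 114 [0.487 0.084]; 116 [0.489 0.084]; 118 [0.491 0.083]; 120 [0.493 0.084]; 122 [0.494 0.083]; 124 [0.496 0.082]; 126 [0.498 0.082]; 128 [0.5   0.082]; 130 [0.502 0.081]; 132 [0.504 0.081]; 134 [0.506 0.081]; 136 [0.508 0.08 ]; 138 [0.51 0.08]; 140 [0.512 0.08 ]; 142 [0.514 0.079]; 144 [0.516 0.078]; 146 [0.518 0.078]; 148 [0.52  0.078]; 150 [0.522 0.077]; 152 [0.524 0.077]; 154 [0.526 0.077]; 156 [0.528 0.078]; 158 [0.522 0.113]; 160 [0.522 0.119]; 162 [0.524 0.12 ]; 164 [0.526 0.118]; 166 [0.53  0.112]; 168 [0.531 0.112]; 170 [0.533 0.112]; 172 [0.533 0.118]; 174 [0.535 0.118]; 176 [0.537 0.118]; 178 [0.54  0.113]; 180 [0.54  0.118]; 182 [0.541 0.122]; 184 [0.543 0.123]; 186 [0.544 0.124]; 188 [0.54  0.141]; 190 [0.541 0.144]; 192 [0.542 0.145]; 194 [0.544 0.146]; 196 [0.545 0.146]; 198 [0.547 0.145]; 200 [0.557 0.124]; 202 [0.559 0.124]; 204 [0.561 0.124]; 206 [0.562 0.125]; 208 [0.564 0.126]; 210 [0.566 0.126]; 212 [0.568 0.125]; 214 [0.57  0.126]; 1.15 [0.0528 0.0838]
0.9 [0.0541 0.0729]
0.6 [0.0519 0.0599]
0.3 [0.046  0.0481]
0 [0.0369 0.0386]

xyz [0.861, 0.005, 0.089] twist [0.0, 0.0, 0.0] rows>=1.7
xyz [0.86, 0.006, 0.089] twist [0.0, 0.0, 0.0] rows>=1.7
xyz [0.002, -0.0, 0.3] twist [-0.0001, -0.1105, 0.0] rows>=4.6
```

```bash
cat >> h.py <<'E'
def press(lam,tau,rc=.034,gap=0):
    e=lam-.97;t=np.array([np.cos(e),np.sin(e)]);n=np.array([-np.sin(e),np.cos(e)])   # (out,z)
    back=np.array([np.sin(tau),np.cos(tau)])
    ang=np.arccos(np.clip(n@back,-1,1));h=.011*np.sin(ang)
    tipc=np.array([.010,.0735])+rc*t+(.0025+h+gap)*n
    tcp=tipc+.008*back
    return box(tcp[0],YL-.002,tcp[1])
E
python3 -c "
from h import *
T=down(.7)
print(press(1.15,.7))
a=press(1.15,.7,gap=.03)
plan([([a[0]-.03,-.052,.21],None),(a+[-.03,0,.05],T),(a,T)])
"
```

```text
[ 0.49438094 -0.05192472  0.0965065 ]
xyz [0.833, -0.014, 0.083] twist [0.0, 0.0, 0.0] rows>=1.7
xyz [0.002, 0.0, 0.34] twist [-0.0001, -0.1105, 0.0] rows>=4.6
xyz [0.092, 0.005, 0.576] twist [0.0, -0.0, 0.0] rows>=1.2
```

Request:
send_rows(xyz=[[0.3,-0.01,0.02],[0.7,-0.015,0.08],[0.83,-0.015,0.08],[0.83,-0.015,0.08]], twist=[[0,0,0],[0,0,0],[0,0,0],[0,0,0]], hand=1, force=30)

```text
clock: 19.95
tool_pos: [0.4674, -0.0519, 0.2066]
orientation: [-0.025, -3.14, -0.0]
contact_force: [-0.3, -0.0, -0.3]
width: 0.01
grasp_force: 0.0
```

Request:
send_rows(xyz=[[0,0,0],[0,0,0],[0,0,0],[0,0,0],[0,0,0],[0,0,0],[0,0,0.1],[0,0,0.1]], twist=[[0,-0.02,0],[0,-0.04,0],[0,-0.06,0],[0,-0.08,0],[0,-0.1,0],[0,-0.11,0],[0,-0.11,0],[0,-0.11,0]])

```text
clock: 20.75
tool_pos: [0.4875, -0.0555, 0.1973]
orientation: [0.019, 2.469, -0.002]
contact_force: [0.2, 0.0, -0.5]
width: -0.0003
grasp_force: 0.0
```

```bash
python3 -c "
from h import *
p,R,s=tool();T=down(.7);print(p,R[:,2],s['q'],s['width'])
plan([(press(1.15,.7,gap=.03),T)]+[(press(l,.7),T) for l in (1.15,.8,.5,.25,0)])
"
```

```text
[ 0.48749165 -0.05552191  0.19732107] [ 0.62284874 -0.00616842 -0.78231797] [-0.30796023 -0.85366657  2.15457554  0.19778194  1.19686439 -1.87464607] -0.0002739841254772261
xyz [0.349, 0.035, 0.634] twist [0.0006, -0.0044, -0.0001] rows>=1.4
xyz [0.231, -0.0, 0.191] twist [-0.0, 0.0, -0.0] rows>=0.6
xyz [0.12, -0.0, 0.091] twist [-0.0, 0.0, -0.0] rows>=0.3
xyz [0.068, -0.0, 0.115] twist [-0.0, 0.0, -0.0] rows>=0.3
xyz [0.02, -0.0, 0.106] twist [-0.0, 0.0, -0.0] rows>=0.2
xyz [0.002, -0.0, 0.058] twist [-0.0, 0.0, -0.0] rows>=0.1
```

Joint 2 is close to its limit, so I'll use a smaller tilt.

Request:
send_rows(xyz=[[0,0,0],[0,0,0],[0,0,0],[0,0,0]], twist=[[0,0.02,0],[0,0.038,0],[0,0.038,0],[0,0.038,0]])

```text
clock: 21.15
tool_pos: [0.4885, -0.0552, 0.1999]
orientation: [0.018, 2.703, -0.0]
contact_force: [-0.7, -0.1, -0.6]
width: -0.0
grasp_force: 0.0
```

```bash
python3 -c "
from h import *
p,R,s=tool();T=down(.45);print(p,R[:,2],s['q'])
plan([(press(1.15,.45,gap=.03),T)]+[(press(l,.45),T) for l in (1.15,.8,.5,.25,0)])
"
```

```text
[ 0.4885452  -0.05522069  0.19988575] [ 0.4249369  -0.00311424 -0.90521762] [-0.25174183 -0.61740181  1.94571385  0.10478804  1.38686121 -1.80625569]
xyz [0.205, 0.032, 0.73] twist [0.0006, -0.0018, 0.0002] rows>=1.5
xyz [0.176, -0.0, 0.242] twist [-0.0, 0.0, 0.0] rows>=0.6
xyz [0.09, -0.0, 0.126] twist [-0.0, 0.0, 0.0] rows>=0.3
xyz [0.029, -0.0, 0.127] twist [-0.0, 0.0, 0.0] rows>=0.3
xyz [0.002, -0.0, 0.058] twist [-0.0, 0.0, 0.0] rows>=0.1
xyz [-0.008, -0.0, 0.062] twist [-0.0, 0.0, 0.0] rows>=0.1
```

Request:
send_rows(xyz=[[0.05,0.01,0.2],[0.15,0.03,0.5],[0.205,0.03,0.73],[0.205,0.03,0.73],[0.205,0.03,0.73]], twist=[[0,0,0],[0,0,0],[0,0,0],[0,0,0],[0,0,0]])

```text
clock: 21.65
tool_pos: [0.5, -0.0525, 0.1255]
orientation: [0.019, 2.702, -0.001]
contact_force: [-0.1, 0.2, 0.7]
width: 0.0002
grasp_force: 0.0
```

```bash
python3 -c "
from h import *
p,R,s=tool();T=down(.45);print(p,R[:,2],s['q'],s['contact_force'])
plan([(press(l,.45),T) for l in (1.15,.8,.5,.25,0)])
"
```

```text
[ 0.50004459 -0.05252344  0.1254967 ] [ 0.4255695  -0.00381514 -0.9049177 ] [-0.23605693 -0.58190966  2.05492362  0.1014687   1.2404878  -1.80463415] [-0.08004889  0.21351421  0.6641554 ]
xyz [0.167, 0.005, 0.252] twist [0.0004, -0.0017, 0.0001] rows>=0.6
xyz [0.089, -0.001, 0.125] twist [0.0, 0.0, -0.0] rows>=0.3
xyz [0.029, 0.0, 0.127] twist [0.0, 0.0, -0.0] rows>=0.3
xyz [0.002, 0.0, 0.059] twist [0.0, 0.0, -0.0] rows>=0.1
xyz [-0.008, 0.0, 0.061] twist [0.0, 0.0, -0.0] rows>=0.1
```

Request:
send_rows(xyz=[[0.1,0,0.12],[0.165,0,0.22],[0.2,0,0.29],[0.235,0,0.34],[0.256,0,0.377],[0.268,0,0.42],[0.278,0,0.46],[0.285,0,0.504],[0.285,0,0.504]], twist=[[0,0,0],[0,0,0],[0,0,0],[0,0,0],[0,0,0],[0,0,0],[0,0,0],[0,0,0],[0,0,0]])

```text
clock: 22.55
tool_pos: [0.4957, -0.0523, 0.0661]
orientation: [0.019, 2.705, -0.001]
contact_force: [0.3, -0.2, 1.1]
width: -0.0001
grasp_force: 0.2
```

Request:
send_rows(xyz=[[0.002,0,0.03],[0.002,0,0.06],[-0.002,0,0.09],[-0.005,0,0.11],[-0.005,0,0.11]], twist=[[0,0,0],[0,0,0],[0,0,0],[0,0,0],[0,0,0]])

```text
clock: 23.05
tool_pos: [0.5007, -0.0523, 0.0563]
orientation: [0.019, 2.705, -0.0]
contact_force: [0.5, 0.2, -0.8]
width: 0.0
grasp_force: 0.0
```

```bash
python3 -c "
from h import *
p,R,s=tool();T=down(.45);print(p,s['contact_force'])
plan([(press(0,.45),T)])
"
```

```text
[ 0.5006949  -0.05228769  0.05628241] [ 0.45552293  0.17176737 -0.83003198]
xyz [-0.013, 0.003, -0.004] twist [0.0005, -0.0022, 0.0001] rows>=0.1
```

Request:
send_rows(xyz=[[-0.01,0,0.01],[-0.02,0,0.02],[-0.02,0,0.02]], twist=[[0,0,0],[0,0,0],[0,0,0]])

```text
clock: 23.35
tool_pos: [0.503, -0.0524, 0.0557]
orientation: [0.019, 2.706, -0.001]
contact_force: [-4.7, -0.2, 1.4]
width: 0.0001
grasp_force: 2.7
```

Request:
send_rows(xyz=[[0.02,0,-0.3],[0.04,0,-0.7],[0.05,0,-1],[0.05,0,-1]], twist=[[0,0,0],[0,0,0],[0,0,0],[0,0,0]])

```text
clock: 23.75
tool_pos: [0.458, -0.0525, 0.1508]
orientation: [0.019, 2.694, -0.004]
contact_force: [-0.9, 0.3, 0.5]
width: -0.0001
grasp_force: 0.0
```

```bash
python3 - <<'E'
from h import *
im,d=camera("wrist");c=cal("wrist");P=cloud("wrist",d,c);prof(0);print()
b=P[d>0];s=b[(abs(b[:,1]+.052)<.01)&(b[:,0]>.46)&(b[:,0]<.55)&(b[:,2]>.015)&(b[:,2]<.13)]
for x in np.arange(.485,.55,.004):
    q=s[abs(s[:,0]-x)<.002]
    if len(q):print(x.round(3),len(q),np.sort(q[:,2]).round(3)[::max(1,len(q)//5)])
print("expect closed tip",box(.0388,YL,.0314))
cv2.imwrite("pics/w5.png",im[:,:,::-1])
E
```

```text
tcp [ 0.4577 -0.0524  0.148 ] F [ 0.3  0.6 -0.3] -9.923165505413248e-05
174 [0.498 0.031]; 176 [0.498 0.033]; 178 [0.5   0.034]; 180 [0.501 0.036]; 182 [0.503 0.036]; 184 [0.504 0.038]; 186 [0.505 0.039]; 188 [0.506 0.041]; 190 [0.507 0.043]; 192 [0.508 0.045]; 194 [0.509 0.046]; 196 [0.51  0.048]; 198 [0.512 0.049]; 200 [0.513 0.05 ]; 202 [0.514 0.052]; 204 [0.515 0.054]; 206 [0.516 0.055]; 208 [0.517 0.057]; 210 [0.518 0.058]; 212 [0.519 0.06 ]; 214 [0.52  0.061]; 216 [0.521 0.063]; 218 [0.523 0.064]; 220 [0.523 0.066]; 222 [0.524 0.068]; 224 [0.525 0.069]; 226 [0.525 0.071]; 228 [0.526 0.073]; 230 [0.526 0.075]; 232 [0.527 0.077]; 234 [0.527 0.079]; 236 [0.45  0.139]; 238 [0.449 0.141]; 240 [0.447 0.144]; 242 [0.447 0.145]; 244 [0.445 0.147]; 246 [0.445 0.149]; 248 [0.444 0.151]; 250 [0.443 0.153]; 252 [0.442 0.154]; 254 [0.442 0.156]; 256 [0.441 0.158]; 258 [0.44  0.159]; 284 [0.44  0.172]; 286 [0.442 0.173]; 288 [0.442 0.173]; 290 [0.444 0.173]; 292 [0.445 0.174]; 294 [0.445 0.174]; 296 [0.446 0.175]; 298 [0.448 0.175]; 300 [0.449 0.176]; 302 [0.449 0.176]; 304 [0.45  0.177]; 30
[... 187 characters left out ...]
 326 [0.447 0.188]; 328 [0.447 0.189]; 330 [0.446 0.19 ]; 332 [0.446 0.19 ]; 334 [0.446 0.191]; 336 [0.445 0.192]; 338 [0.445 0.193]; 340 [0.444 0.194]; 342 [0.444 0.195]; 
0.497 109 [0.026 0.028 0.029 0.03  0.031 0.033]
0.501 101 [0.03  0.032 0.032 0.033 0.034 0.036]
0.505 167 [0.032 0.035 0.037 0.038 0.039 0.042]
0.509 152 [0.039 0.042 0.043 0.044 0.045 0.048]
0.513 157 [0.044 0.047 0.049 0.05  0.051 0.054]
0.517 159 [0.051 0.053 0.054 0.056 0.057 0.059]
0.521 154 [0.056 0.059 0.06  0.061 0.063 0.065]
0.525 274 [0.061 0.066 0.068 0.071 0.073 0.076]
0.529 80 [0.073 0.075 0.075 0.076 0.076]
0.533 34 [0.074 0.075 0.075 0.076 0.076 0.076]
expect closed tip [ 0.50225002 -0.05004646  0.0314    ]
```

View pics/w5.png

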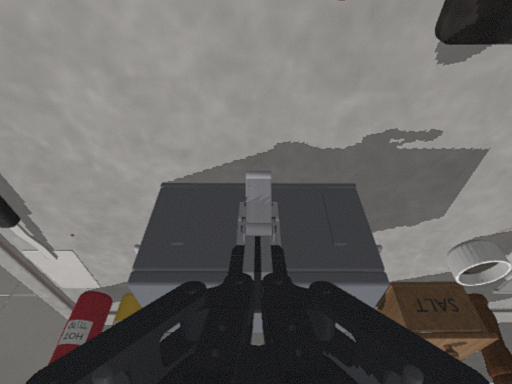

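The lever face is 0.61 rad off the front, so it is at its stop (closed). In the picture it lies flat at (258,205). I'll retreat and check the rung and the bystanders.

Request:
send_rows(xyz=[[-0.15,0,-0.3],[-0.3,0,-0.65],[-0.4,0,-0.85],[-0.4,0,-0.85]], twist=[[0,0.02,0],[0,0.04,0],[0,0.06,0],[0,0.07,0]])

```text
clock: 24.25
tool_pos: [0.459, -0.0523, 0.2404]
orientation: [-0.021, -3.138, -0.003]
contact_force: [-0.9, -0.5, -0.7]
width: -0.0001
grasp_force: 0.0
```

```bash
python3 - <<'E'
from h import *
prof(0);print()
p,d=camera("top");z=np.load("top0.npz");P=cloud("top",d);P0=cloud("top",z["d"])
# bystanders: depth change around them
for n,u,v in(("rA",221,137),("rB",189,252),("spice",163,176)):
    sl=np.s_[v-16:v+17,u-16:u+17];D=np.abs(d[sl]-z["d"][sl]);D=D[(d[sl]>0)&(z["d"][sl]>0)];print(n,np.median(D),(D>.01).mean())
print(status.sense()["contact_force"],status.sense()["clock"])
E
```

```text
tcp [ 0.459  -0.0523  0.2404] F [-0.9 -0.5 -0.7] -9.068977285828486e-05
198 [0.499 0.034]; 200 [0.502 0.035]; 202 [0.503 0.037]; 204 [0.505 0.039]; 206 [0.507 0.042]; 208 [0.509 0.045]; 210 [0.511 0.047]; 212 [0.512 0.049]; 214 [0.514 0.052]; 216 [0.515 0.055]; 218 [0.517 0.057]; 220 [0.518 0.06 ]; 222 [0.52  0.062]; 224 [0.522 0.064]; 226 [0.524 0.066]; 228 [0.525 0.068]; 230 [0.525 0.073]; 232 [0.526 0.076]; 234 [0.528 0.078]; 
rA 0.0020948648 0.0009225092250922509
rB 0.0018063188 0.0018552875695732839
spice 0.0020076036 0.0009233610341643582
[-0.38275069 -0.27979014 -0.40109597] 24.35
```

Request:
send_rows(xyz=[[-0.3,0.2,-0.1],[-0.6,0.4,-0.1],[-0.8,0.7,-0.1],[-0.8,0.7,-0.1]], twist=[[0,0,0],[0,0,0],[0,0,0],[0,0,0]])

```text
clock: 24.75
tool_pos: [0.5388, 0.0195, 0.2454]
orientation: [-0.016, -3.137, -0.006]
contact_force: [-0.5, 0.3, -0.4]
width: -0.0001
grasp_force: 0.0
```

```bash
python3 -c "
from h import *
prof(0)"
```

```text
tcp [0.5388 0.0195 0.2454] F [-0.5  0.3 -0.4] -0.0001041263199446013
136 [0.499 0.035]; 138 [0.502 0.035]; 140 [0.504 0.037]; 142 [0.506 0.04 ]; 144 [0.508 0.043]; 146 [0.51  0.046]; 148 [0.512 0.049]; 150 [0.513 0.052]; 152 [0.515 0.054]; 154 [0.517 0.057]; 156 [0.519 0.059]; 158 [0.521 0.063]; 160 [0.522 0.065]; 162 [0.524 0.067]; 164 [0.525 0.074]; 166 [0.526 0.077]; 168 [0.529 0.078]; 170 [0.522 0.113]; 172 [0.522 0.118]; 174 [0.524 0.119]; 176 [0.528 0.111]; 178 [0.53  0.111]; 180 [0.531 0.115]; 182 [0.533 0.118]; 184 [0.535 0.118]; 186 [0.537 0.118]; 188 [0.53  0.144]; 190 [0.532 0.145]; 192 [0.533 0.147]; 194 [0.535 0.147]; 196 [0.537 0.146]; 198 [0.547 0.123]; 200 [0.549 0.124]; 202 [0.551 0.124]; 204 [0.553 0.123]; 206 [0.555 0.124]; 208 [0.558 0.123]; 210 [0.56  0.123]; 212 [0.561 0.125]; 214 [0.563 0.125]; 216 [0.565 0.125]; 218 [0.567 0.125]; 220 [0.569 0.126];
```

The rung is seated in the keeper, at z = 0.115 behind the lip. The lid is shut, the lever is at its stop, and the tool is clear of everything. I'll hand it in.

```bash
python3 -c "
from rig import env
print(env.close_job())"
```

```text
the job is handed in; nothing more can be done
None
```

I handed the job in at about 25 s of the 72 s: the tin is upright in the box, the lid is shut, the rung is seated in the keeper, the lever is pressed down to its stop, and the ramekins and spice jar did not move, though the fingertips pressed on the lid with about 40–45 N as it closed.

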